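Pull-test a stick-on picture hook with a spring gauge

TASK

Before the picture goes up, pull-test the stick-on hook with the spring gauge lying on the console. First push the red drag pointer, left from the last test, all the way back to zero; then pull the blue ring out until the pointer stands inside the green band, not pulling past the band, hold it there for a good second, and ease the ring gently all the way home, leaving the pointer standing in the green band. Leave the other things on the console where they are.

Things in the scene. Friction and masses are not known exactly. Their poses are not given: they have to be found in the camera images.
- gauge: Spring gauge fixed on a white board (18 mm high) on the table. Origin on the table; x = 0 is the gauge's centre line, +y the way the ring is pulled. Housing: 54 mm wide (x), y -150 to +40 mm, white scale face 53 mm above the table (dark clamps at both ends, 55 mm). Scale zero at y = -125 mm, a tick each 10 mm towards +y. Board: x +-65, y -220 to +60 mm. Hook under test at y = -190 mm.
- pull_ring (a joint): How far the blue ring and its rod are pulled out along the gauge's +y, m: 0 = fully home (end stop), 0.125 = end of travel. A spring pulls it home: about 3 N at home, plus 1 N per 10 mm (well damped, 12 N s/m). Let go, it snaps home.
- ring_center (a point): Centre of the opening of the blue ring: a level rectangular loop of 10 mm round bar at the gauge's +y end, bar 39 to 49 mm above the table. Opening 60 mm (gauge x) by 58 mm (gauge y), with only the bare table under it. The far bar's inner face is 29 mm from this point towards gauge +y. With the ring home this point is at gauge y = 102 mm, x = 0; it moves with the ring.
- drag_pointer (a joint): Position of the red drag pointer on the scale along gauge +y, m: 0 = zero of the scale, up to 0.122. It stays where it is left (about 1.2 N of friction). The ring's slide pushes it out ahead of itself from zero (both joints then read the same) but does not bring it back. It starts beyond the green band; its tab can be pushed.
- needle (a point): The red pointer's needle: the foot of its tab, on the scale face (53 mm above the table), on the gauge's centre line. The upright red tab is 28 mm wide (gauge x), 6 mm thick (gauge y), stands from 2 to 32 mm above the face and is centred on this point; a thin red needle lies across the scale in line with it, 1.5 to 4.5 mm above the face.
- slide_index (a point): Front edge of the small blue index in the slot of the scale: the slide's own reading. It moves with the ring and meets the needle when the slide pushes the pointer.
- band: Green band, the wanted pull: 12 mm long (gauge y) on both halves of the scale face and down the housing's sides. Origin: its centre, on the scale face, on the gauge's centre line; axes parallel to the gauge's. Fixed; it lies at a different reading (45 to 80 mm from zero) each time.
- vase: White ribbed vase, 135 mm high, 102 mm across, loose; origin under its centre.
- level: Yellow spirit level, 180 x 24 x 45 mm, loose; origin under its centre, x along it.
- dish: White dish with a bead bracelet, 120 mm across, 22 mm high, loose; origin under its centre.
- frame: Gold picture frame lying flat, 200 x 155 x 22 mm, loose; origin under its centre.
- hook_pack: Cardboard pack of picture hooks, 60 x 90 x 24 mm, loose, lying beside the gauge on its +x side; origin under its centre.
- screwdriver: Screwdriver, 180 mm long, loose, lying beside the gauge on its -x side; origin under it.

How it is judged:
On the way, in this order (a step that is already met when the one before it is completed fails the run):
1. the red drag pointer is back at zero (within 7 mm) with the ring home (within 5 mm) (value of joint drag_pointer below 0.007 m and value of joint pull_ring below 0.005 m), for 0.2 s.
2. the ring is pulled so that both the slide's index and the pointer's needle stand in the green band (within 6 mm of its centre; 1 mm more for the index), held for 0.8 s (y of needle in the frame of band between -0.006 and 0.006 m and y of slide_index in the frame of band between -0.007 and 0.007 m), for 0.8 s.
At the end, for the whole second after the job is handed in: The needle of the drag pointer stands in the green band (within 6 mm of its centre) and the ring is fully home (within 4 mm) and at rest (y of needle in the frame of band between -0.006 and 0.006 m and value of joint pull_ring below 0.004 m and velocity of joint pull_ring between -0.01 and 0.01 m/s); the robot touches nothing.
It fails at once if the ring is pulled past the green band (slide index more than 10 mm beyond its centre) (y of slide_index in the frame of band above 0.01 m).
It fails at once if the ring snaps back (faster than 0.35 m/s) (velocity of joint pull_ring below -0.35 m/s).
It fails at once if any of the vase, level, dish, frame, hook pack and screwdriver is disturbed (moved more than 25 mm) (distance of any of vase, level, dish, frame, hook_pack, screwdriver from where it was at the start of the episode above 0.025 m).
It also fails if it takes over 53 s, if anything falls off the work surface, if the arm or the gripper's body presses on something with over 40 N, if the wrist force passes 120 N, or if a joint passes its speed limit or range.

ROBOT

A 6-joint arm with a two-finger parallel gripper is mounted at the origin on the work surface. World frame = base frame: x ahead of the robot, y to its left, z up, the work surface at z = 0. Lengths are in m, angles in rad, forces in N, time in s.
With the tool pointing down it reaches from about 0.3 to 0.775 m from the base axis. Payload 14.6 kg.
Tool frame: the origin (TCP) lies between the finger pads; the fingertips stand 19 mm ahead of it and the grasp point (between the pads) is the TCP (robot.tip_reach is the distance from the TCP to the fingertips, in m); z points along the fingers, y is the direction in which the jaws open and shut (so a half turn about z gives the same grasp; the last joint's range is limited). The gripper opens to 85 mm and grips with 20 to 120 N. Pads are 22 mm wide; open, the fingers measure 114 mm over their backs; the gripper's body (76 mm by 85 mm) begins 54 mm behind the grasp point. The pads swing forward as they close: fully open they stand 13 mm farther back than shut.
Start: joints at [-1.318, 0.3, 1.521, -0, 1.321, -0.067], TCP at [0.173, -0.522, 0.228] pointing down, gripper open.
Joint ranges: [-3.03, 3.03], [-0.79, 2.21], [0.23, 2.52], [-1.04, 4.18], [0, 3.07], [-2.55, 2.55]. Speed limits (rad/s): [2.22, 2.22, 2.57, 3.14, 3.14, 3.14].

INTERFACE

Orientations are given as a unit quaternion [x, y, z, w].
In Python, from workcell import robot, optics, hand_in gives the robot as it stands.
- The arm moves only by the shell command python3 -m crank 'ROWS' [FORCE]. ROWS is JSON, a list of rows, each an object with "jaw": the opening, from 0 (shut) to 1 (fully open); "linear": the shift along the tool's x, y, z in m, a list of three; "delta_rot": the turn, a rotation vector about the tool's x, y, z in rad, a list of three. A call has 1 to 12 rows; each row is the pose to reach, as a shift and turn from the pose commanded when the call began, along the tool's axes at that moment; what a row does not reach only later rows make up. A row lasts 1/10 s, in which the tool goes at most 50 mm and 8.59 degrees, less where a joint would pass 70% of its speed; a pose out of reach is approached as far as the arm can. A call with a gripper value outside its range is refused whole. The fingers move at their own pace and stop on an object; FORCE is the grip in N (left out, the last holds). Time passes only in rows, so rows that repeat a pose let the fingers close. It gives the time, the measured TCP pose, the force and the opening at its end, in the units of the state.
- robot.get_state(): the state, without advancing time (a new reading comes with each control period).
- optics.camera(name): name is "scene" or "top" or "wrist"; returns a dict with "color" (400x640x3 uint8, red, green, blue), "z_map" (400x640 float32, m along the optical axis (not along the pixel's ray), 0 where there is no reading), "mtx" (3x3 intrinsics, pixels), "pose" (4x4, takes a point from camera to world coordinates); the wrist camera has in their place "T_tool_cam" (4x4, takes a point from camera to tool coordinates, whose origin is the TCP and whose axes are the flange's). Camera axes: x right, y down, z forward; pixel columns grow to the right and rows downward; lengths in m; the calibration is good to about 2 mm. A picture is of the moment at which its call begins: read the wrist's pose just before it.
- hand_in(): hands the job in, once; it reports no verdict.
Trained networks look in a picture, given as the dict that the camera call returned (one of the last four; its "shot" number tells which), for a name from the list of things; names that differ only in an ending like _2 or _b are one class to them, and where a whole thing is asked for, a point or a joint stands for the part that bears it (a point fixed in the world has none). Each returns a list of dicts, best first, with "conf" (0 to 1); they miss things now and then, are a little off and sometimes report something else, mostly with a low value. They report only what shows in the picture. A call takes as long as a camera call.
- optics.masks_of(picture, label): "pixels" (400x640 bool, what is visible of it) and "box" ([left, top, right, bottom] in pixels, round what is visible of it).
- optics.spot_point(picture, label): "uv" ([column, row] in pixels: a listed point, or the origin of a listed thing).
The state is a dict: "clock": time; "qpos": joint angles; "joint_vel": joint speeds; "joint_efforts": joint torques, N m; "position": TCP position; "ee_rot": TCP orientation; "force": force on the tool from outside, world axes, zero at the start; "torque": the same for the moment, N m; "grip_width": opening from 0.0 (shut) to 1.0 (fully open).
Only numpy, scipy, OpenCV 4.12 (cv2) and the standard library are available. Lean on these libraries where they do the work, as an engineer would, in place of code of your own. Each camera call takes 0.05 s, during which the arm holds its last target. There are 200 camera calls.

## Working session

There is one attempt and no reset: what is moved stays moved. The work goes in short steps, Python scripts to look and compute and a shell command to move; the robot and the scene stay as the last step left them, time stands still between calls to the robot, and variables do not carry over. Pictures are saved under pics/ and viewed, about 8 in all and at most 12, crops included, and the job is handed in when it is done.

```bash
mkdir -p pics; ls
cat > h.py <<'E'
import numpy as np, cv2
from workcell import robot, optics
def up(c,uv,z=None):
    K=np.array(c["mtx"]);T=np.array(c["pose"]);u,v=uv
    r=np.linalg.inv(K)@[u,v,1]
    if z is None:
        d=np.median(c["z_map"][int(v)-1:int(v)+2,int(u)-1:int(u)+2]);return (T@np.r_[r*d,1])[:3]
    d=T[:3,:3]@r;return T[:3,3]+d*(z-T[2,3])/d[2]
def save(c,n): cv2.imwrite("pics/"+n,c["color"][:,:,::-1])
E
python3 - <<'E'
from h import *
s=robot.get_state();print(s)
for n in("top","scene"):
    c=optics.camera(n);save(c,n+"1.png");print(n,np.round(c["pose"],3).tolist())
    for l,z in(("gauge",0),("ring_center",.044),("needle",.053),("slide_index",.053),("band",.053),("hook_pack",0),("screwdriver",0),("vase",0),("level",0),("dish",0),("frame",0)):
        for p in optics.spot_point(c,l)[:1]: print(l,np.round(p["uv"],1),round(p["conf"],2),np.round(up(c,p["uv"],z),4),np.round(up(c,p["uv"]),4))
E
```

```text
pics
{'clock': 0.0, 'qpos': array([-1.31759398e+00,  3.00475382e-01,  1.52156408e+00,  2.79817438e-05,
        1.32074244e+00, -6.65807243e-02]), 'joint_vel': array([-0.00142284, -0.00187862, -0.0008091 , -0.00102678,  0.00179692,
        0.00078233]), 'joint_efforts': array([-8.63138648e-04, -5.43504167e+01, -3.61789906e+01, -1.34357747e-04,
        4.05921208e-03,  3.48578169e-06]), 'position': array([ 0.17285174, -0.52187948,  0.22762617]), 'ee_rot': array([ 9.87244935e-01,  1.59207674e-01, -4.19094360e-05, -5.93297818e-04]), 'force': array([-0.10718396,  0.60674799,  0.18698006]), 'torque': array([0.01423632, 0.00653706, 0.01967282]), 'grip_width': 1.0026544611090662}
top [[-0.027, -0.996, 0.086, 0.494], [-1.0, 0.027, -0.006, 0.023], [0.004, -0.086, -0.996, 1.189], [0.0, 0.0, 0.0, 1.0]]
gauge [324.6 212.7] 0.56 [0.5577 0.0025 0.    ] [0.5547 0.0035 0.0558]
ring_center [286.1 201.8] 0.73 [0.5873 0.1054 0.044 ] [0.5907 0.1084 0.0022]
needle [169.4 260.3] 0.48 [0.4411 0.4136 0.053 ] [0.4389 0.4293 0.0073]
band [349.4 218.7] 0.42 [ 0.5371 -0.0617  0.053 ] [ 0.537  -0.0615  0.0564]
ho
[... 549 characters left out ...]
, [0.0, 0.0, 0.0, 1.0]]
gauge [326.7 210.6] 0.77 [0.5626 0.0063 0.    ] [0.5849 0.0061 0.0312]
ring_center [356.4 206.8] 0.53 [0.5792 0.1019 0.044 ] [0.5479 0.106  0.0011]
needle [322.8 198.7] 0.37 [ 0.553  -0.0065  0.053 ] [ 0.5667 -0.0065  0.0711]
band [302.5 196.4] 0.46 [ 0.5434 -0.0728  0.053 ] [ 0.544  -0.0728  0.0537]
hook_pack [270.8 236.2] 0.61 [ 0.6627 -0.1727  0.    ] [ 0.6787 -0.1689  0.0255]
screwdriver [332.7 175.3] 0.48 [0.4083 0.0285 0.    ] [0.418  0.0282 0.0115]
vase [454.3 221.2] 0.74 [0.6059 0.4232 0.    ] [0.6455 0.4011 0.0587]
level [198.2 174.2] 0.58 [ 0.4019 -0.4526  0.    ] [ 0.4118 -0.4481  0.0115]
dish [447.8 182.4] 0.88 [0.4419 0.4318 0.    ] [0.4571 0.4247 0.0185]
```

Run:
```python
import cv2,numpy as np
a=cv2.imread("pics/top1.png")[130:310,230:440];b=cv2.imread("pics/scene1.png")[130:280,220:430]
a=cv2.resize(a,None,fx=2.6,fy=2.6,interpolation=2);cv2.imwrite("pics/ab.png",cv2.resize(cv2.imread("pics/top1.png")[150:290,260:420],None,fx=5,fy=4.2,interpolation=2)[:590])
```

```text
(no output)
```

View pics/ab.png

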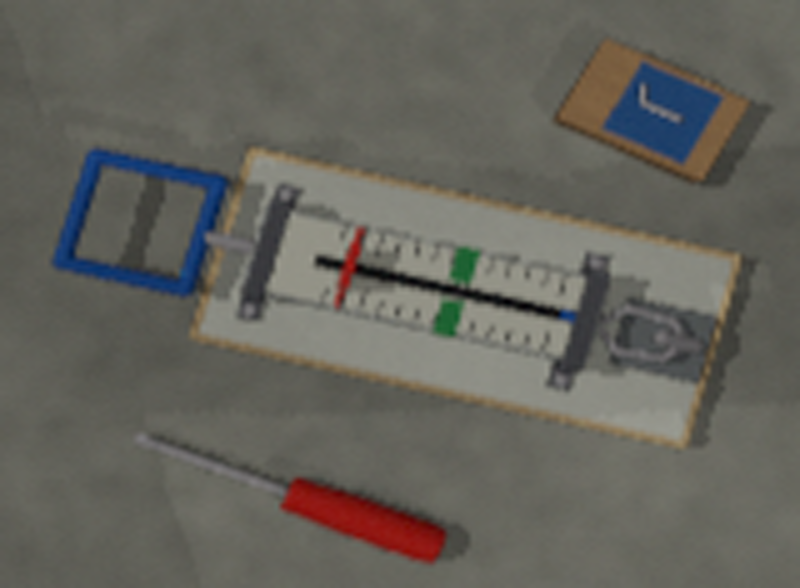

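The crop shows the ring at (288,203) full-image pixels, the tab and needle at about (330,213), the green band at about (351,219), and the blue index near zero at (374,225). The hook pack and screwdriver lie clear on either side. Next I measure by colour.

```bash
cat >> h.py <<'E'
def blob(c,kind,box=None):
    h=cv2.cvtColor(c["color"],cv2.COLOR_RGB2HSV).astype(int);H,S,V=h[...,0],h[...,1],h[...,2]
    m={"g":(H>45)&(H<85)&(S>110)&(V>40),"r":((H<8)|(H>172))&(S>150)&(V>80),"b":(H>100)&(H<125)&(S>140)&(V>60)}[kind]
    if box: k=np.zeros_like(m);k[box[1]:box[3],box[0]:box[2]]=1;m=m&k
    return m
def rect(m):
    return cv2.minAreaRect(np.argwhere(m)[:,::-1].astype(np.float32))
E
python3 - <<'E'
from h import *
c=optics.camera("top")
B={}
for n,k,b,z in(("ring","b",(265,180,310,225),.049),("band","g",(335,200,370,240),.053),("red","r",(320,195,345,230),.057),("idx","b",(365,215,380,235),.053)):
    m=blob(c,k,b);r=rect(m);p=up(c,r[0],z);B[n]=p;print(n,m.sum(),np.round(r[0],1),np.round(r[1],1),round(r[2],1),np.round(p,4))
d=B["ring"]-B["band"];L=np.hypot(*d[:2]);u=d[:2]/L
print("dir",u,np.degrees(np.arctan2(u[1],u[0])),"band reading",.102-L+.125)
for n in B: print(n,"y_g",.102+(B[n]-B["ring"])[:2]@u, "x_g",(B[n]-B["ring"])[:2]@[u[1],-u[0]])
E
```

```text
ring 317 [287.6 202.4] [28.7 29.1] 14.9 [0.5852 0.101  0.049 ]
band 61 [350.8 218.9] [ 4.1 20.4] 14.9 [ 0.5364 -0.0653  0.053 ]
red 29 [329.4 213. ] [ 1.9 16.8] 18.4 [ 0.5536 -0.009   0.057 ]
idx 6 [373.  224.5] [1. 2.] 90.0 [ 0.5201 -0.1236  0.053 ]
dir [0.28164039 0.95952003] 73.6418672177085 band reading 0.05369147928103625
ring y_g 0.102 x_g 0.0
band y_g -0.07130852071896378 x_g 2.6882390983405178e-18
red y_g -0.012473115831905413 x_g 0.0006279635067073715
idx y_g -0.13187695793483145 x_g 0.0007794229856784193
```

```bash
cat >> h.py <<'E'
from scipy.spatial.transform import Rotation as R
U=np.array([0.28164,0.95952]);X=np.array([U[1],-U[0]]);RING0=np.array([0.5852,0.101])
O=RING0-.102*U
def g2w(x,y,z): return np.r_[O+x*X+y*U,z]
def w2g(p): d=np.array(p)[:2]-O; return np.array([d@X,d@U,p[2]])
Rt=R.from_matrix(np.c_[np.r_[U,0],np.r_[X,0],[0,0,-1]])
def go(x,y,z):
    s=robot.get_state();r=R.from_quat(s["ee_rot"])
    print("t",s["clock"],"g",np.round(w2g(s["position"]),4),"F",np.round(s["force"],2))
    print("linear",np.round(r.inv().apply(g2w(x,y,z)-s["position"]),4),"rot",np.round((r.inv()*Rt).as_rotvec(),4))
E
python3 -c "
from h import *
print(robot.tip_reach);go(0,.03,.15)"
```

```text
0.019
t 1.25 g [-0.2201 -0.612   0.2282] F [ 0.27 -0.04  0.23]
linear [ 0.5463 -0.4027  0.0782] rot [-1.000e-04 -0.000e+00 -9.655e-01]
```

```bash
python3 -m crank '[{"jaw":0,"linear":[0.04,-0.03,0],"delta_rot":[0,0,-0.08]},{"jaw":0,"linear":[0.08,-0.06,0.01],"delta_rot":[0,0,-0.16]},{"jaw":0,"linear":[0.12,-0.09,0.015],"delta_rot":[0,0,-0.24]},{"jaw":0,"linear":[0.16,-0.12,0.02],"delta_rot":[0,0,-0.32]},{"jaw":0,"linear":[0.2,-0.15,0.03],"delta_rot":[0,0,-0.4]},{"jaw":0,"linear":[0.24,-0.177,0.035],"delta_rot":[0,0,-0.48]},{"jaw":0,"linear":[0.28,-0.206,0.04],"delta_rot":[0,0,-0.56]},{"jaw":0,"linear":[0.32,-0.236,0.045],"delta_rot":[0,0,-0.64]},{"jaw":0,"linear":[0.36,-0.265,0.05],"delta_rot":[0,0,-0.72]},{"jaw":0,"linear":[0.4,-0.295,0.055],"delta_rot":[0,0,-0.8]},{"jaw":0,"linear":[0.44,-0.324,0.06],"delta_rot":[0,0,-0.88]},{"jaw":0,"linear":[0.48,-0.354,0.068],"delta_rot":[0,0,-0.9655]}]' 40; python3 -c "
from h import *
go(0,.03,.15)"
```

```text
clock: 2.45
position: [0.5178, -0.034, 0.1606]
ee_rot: [0.799, 0.601, 0.0, 0.0]
force: [0.4, -1.1, 0.4]
grip_width: -0.0
t 2.45 g [-0.0266 -0.0465  0.1606] F [ 0.36 -1.06  0.38]
linear [0.0764 0.0269 0.0106] rot [ 0.0012 -0.0001  0.0036]
```

```bash
python3 -m crank '[{"jaw":0,"linear":[0.035,0.013,0.005],"delta_rot":[0,0,0]},{"jaw":0,"linear":[0.07,0.026,0.01],"delta_rot":[0,0,0]},{"jaw":0,"linear":[0.07,0.026,0.01],"delta_rot":[0,0,0]},{"jaw":0,"linear":[0.07,0.026,0.01],"delta_rot":[0,0,0]}]'
python3 - <<'E'
from h import *
go(0,.03,.085)
s=robot.get_state();c=optics.camera("wrist");save(c,"w1.png")
print(np.round(c["T_tool_cam"],3))
T=np.eye(4);T[:3,:3]=R.from_quat(s["ee_rot"]).as_matrix();T[:3,3]=s["position"];c["pose"]=T@c["T_tool_cam"]
for k,z in(("g",.053),("r",.07),("b",.049)):
    m=blob(c,k);n,l,st,ce=cv2.connectedComponentsWithStats(m.astype(np.uint8))
    for i in range(1,n):
        if st[i,4]>60: q=rect(l==i);print(k,st[i],np.round(q[0],1),np.round(w2g(up(c,q[0],z)),4), np.round(w2g(up(c,q[0])),4))
E
```

```text
clock: 2.85
position: [0.5612, 0.0242, 0.1499]
ee_rot: [0.8, 0.6, -0.0, -0.0]
force: [-0.6, -0.3, 0.2]
grip_width: -0.004
t 2.85 g [-0.0014  0.0215  0.1499] F [-0.63 -0.3   0.18]
linear [0.0085 0.0015 0.0649] rot [-0.0007  0.0003  0.0013]
[[ 0.    -0.957 -0.29   0.074]
 [ 1.     0.     0.    -0.001]
 [-0.    -0.29   0.957 -0.145]
 [ 0.     0.     0.     1.   ]]
r [ 155  226   28   89 2274] [168.5 270. ] [-0.1219 -0.0285  0.07  ] [-0.1463 -0.0537  0.0243]
r [291 239  63  17 369] [321.8 246.4] [ 0.0001 -0.0077  0.07  ] [-0.0007  0.0324  0.1572]
b [ 269   40  109  108 4615] [323.   93.5] [0.0007 0.1054 0.049 ] [ 0.0013  0.1074 -0.0006]
```

View pics/w1.png

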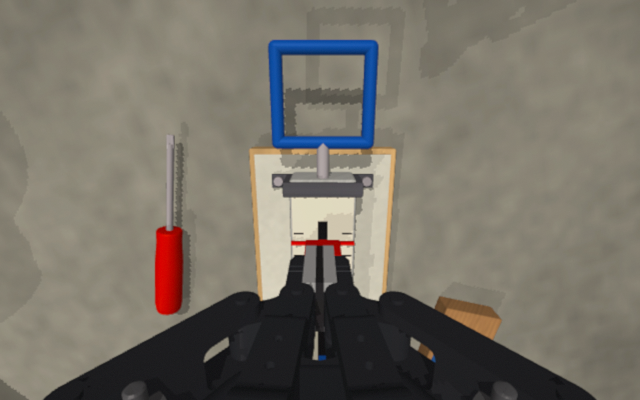

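The fingers are on the gauge's centre line, behind the tab's +y side (needle line at image row 243). The ring sits at (323,94), and the screwdriver and pack are clear. I go down and start pushing.

```bash
python3 -m crank '[{"jaw":0,"linear":[0.004,0.001,0.03],"delta_rot":[0,0,0]},{"jaw":0,"linear":[0.004,0.001,0.055],"delta_rot":[0,0,0]},{"jaw":0,"linear":[0.004,0.001,0.066],"delta_rot":[0,0,0]},{"jaw":0,"linear":[0.004,0.001,0.066],"delta_rot":[0,0,0]},{"jaw":0,"linear":[-0.005,0.001,0.066],"delta_rot":[0,0,0]},{"jaw":0,"linear":[-0.015,0.001,0.066],"delta_rot":[0,0,0]},{"jaw":0,"linear":[-0.025,0.001,0.066],"delta_rot":[0,0,0]},{"jaw":0,"linear":[-0.035,0.001,0.066],"delta_rot":[0,0,0]},{"jaw":0,"linear":[-0.035,0.001,0.066],"delta_rot":[0,0,0]}]'
python3 - <<'E'
from h import *
go(0,-.111,.084)
c=optics.camera("top")
m=blob(c,"r",(320,195,380,240));m2=blob(c,"g",(335,200,370,240))
q=rect(m);print(m.sum(),q,w2g(up(c,q[0],.057)))
E
```

```text
clock: 3.8
position: [0.5522, -0.0115, 0.0847]
ee_rot: [0.801, 0.599, 0.0, 0.0]
force: [-0.6, 0.8, -0.0]
grip_width: -0.003
t 3.8 g [ 0.     -0.0152  0.0847] F [-0.58  0.81 -0.01]
linear [-0.0958  0.0001  0.0007] rot [ 0.0004  0.     -0.0015]
0 ((0.0, 0.0), (0.0, 0.0), 0.0) [0.33613975 1.0113375  0.057     ]
```

```bash
python3 -m crank '[{"jaw":0,"linear":[-0.01,0,0],"delta_rot":[0,0,0]},{"jaw":0,"linear":[-0.02,0,0],"delta_rot":[0,0,0]},{"jaw":0,"linear":[-0.03,0,0],"delta_rot":[0,0,0]},{"jaw":0,"linear":[-0.04,0,0],"delta_rot":[0,0,0]},{"jaw":0,"linear":[-0.05,0,0],"delta_rot":[0,0,0]},{"jaw":0,"linear":[-0.06,0,0],"delta_rot":[0,0,0]},{"jaw":0,"linear":[-0.07,0,0],"delta_rot":[0,0,0]},{"jaw":0,"linear":[-0.08,0,0],"delta_rot":[0,0,0]},{"jaw":0,"linear":[-0.087,0,0],"delta_rot":[0,0,0]},{"jaw":0,"linear":[-0.087,0,0],"delta_rot":[0,0,0]}]'
python3 - <<'E'
from h import *
go(0,-.111,.084)
s=robot.get_state();c=optics.camera("scene");save(c,"s2.png")
cv2.imwrite("pics/s2c.png",cv2.resize(c["color"][150:250,250:400,::-1],None,fx=5,fy=5,interpolation=2))
E
```

```text
clock: 4.85
position: [0.5277, -0.0944, 0.0843]
ee_rot: [0.801, 0.599, -0.0, -0.0]
force: [-0.2, -0.4, 0.1]
grip_width: -0.004
t 4.85 g [-0.0002 -0.1016  0.0843] F [-0.2  -0.41  0.15]
linear [-0.0094  0.0002  0.0003] rot [-0.0001  0.     -0.001 ]
```

View pics/s2c.png

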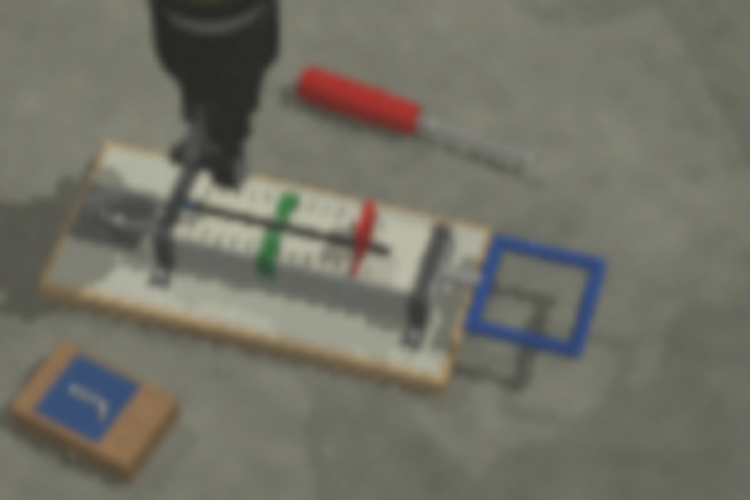

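The picture shows the pointer still near (323,197), beyond the green band, with the fingers near the zero end. I need to see whether it moved at all and how high the fingertips are.

Run:
```python
from h import *
c=optics.camera("scene")
for f in("scene1","s2"):
    d=dict(c);d["color"]=cv2.imread(f"pics/{f}.png")[:,:,::-1].copy()
    m=blob(d,"r",(300,180,340,215));q=rect(m);print(f,m.sum(),q,w2g(up(c,q[0],.06)))
    print(np.argwhere(m).min(0),np.argwhere(m).max(0))
def pr(p):
    q=np.linalg.inv(c["pose"])@np.r_[p,1];k=c["mtx"]@q[:3];return np.round(k[:2]/k[2],1)
s=robot.get_state();P=w2g(s["position"])
print("tip pred",[pr(g2w(P[0],P[1],z)) for z in(.053,.066,.079,.092)])
print("tab",[pr(g2w(x,-.0125,z)) for x in(-.014,.014) for z in(.055,.085)])
cv2.imwrite("pics/cmp.png",np.vstack([cv2.resize(cv2.imread(f"pics/{f}.png")[170:212,285:352],None,fx=7,fy=7,interpolation=0) for f in("scene1","s2")]))
for v in range(175,200,2): print(v,[np.round(w2g(up(c,(u,v)))[2],3) for u in range(288,304,2)])
```

```text
scene1 8 ((322.5, 194.99998474121094), (0.9486832022666931, 6.008327484130859), 18.434947967529297) [-0.00977557 -0.01395126  0.06      ]
[192 322] [198 323]
s2 8 ((322.5, 194.99998474121094), (0.9486832022666931, 6.008327484130859), 18.434947967529297) [-0.00977557 -0.01395126  0.06      ]
[192 322] [198 323]
tip pred [array([296.4, 192.7]), array([296.1, 190.2]), array([295.9, 187.7]), array([295.7, 185.2])]
tab [array([323.3, 195.1]), array([323.3, 189.3]), array([320.9, 201.6]), array([320.8, 196. ])]
175 [np.float64(0.19), np.float64(0.193), np.float64(0.186), np.float64(0.172), np.float64(0.163), np.float64(0.161), np.float64(0.002), np.float64(0.0)]
177 [np.float64(0.188), np.float64(0.188), np.float64(0.151), np.float64(0.143), np.float64(0.151), np.float64(0.146), np.float64(0.002), np.float64(0.002)]
179 [np.float64(0.184), np.float64(0.184), np.float64(0.176), np.float64(0.142), np.float64(0.141), np.float64(0.133), np.float64(0.003), np.float64(0.0)]
181 [np.float64(0.18), np.float64(0.182), np.float64(0.179), np.float64(0.157), np.float64(0.138), np.float64(0.118), np.fl
[... 739 characters left out ...]
.float64(0.055), np.float64(0.054), np.float64(0.055), np.float64(0.055)]
193 [np.float64(0.053), np.float64(0.056), np.float64(0.057), np.float64(0.056), np.float64(0.055), np.float64(0.054), np.float64(0.054), np.float64(0.054)]
195 [np.float64(0.055), np.float64(0.054), np.float64(0.054), np.float64(0.055), np.float64(0.054), np.float64(0.055), np.float64(0.055), np.float64(0.056)]
197 [np.float64(0.054), np.float64(0.057), np.float64(0.054), np.float64(0.055), np.float64(0.055), np.float64(0.055), np.float64(0.055), np.float64(0.055)]
199 [np.float64(0.047), np.float64(0.05), np.float64(0.051), np.float64(0.054), np.float64(0.052), np.float64(0.054), np.float64(0.056), np.float64(0.056)]
```

View pics/cmp.png

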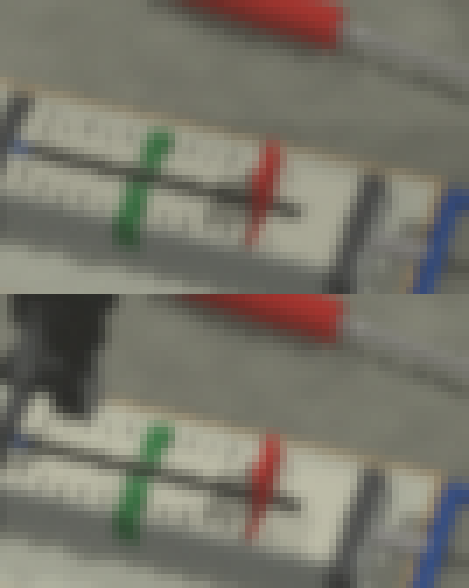

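The pointer didn't move: the fingertips appear to have passed over the tab, so the real tips must be higher than the stated 19 mm reach implies. I'll measure the tips in the wrist depth.

Run:
```python
from h import *
c=optics.camera("wrist");save(c,"w2.png");cv2.imwrite("pics/w2c.png",cv2.resize(c["color"][200:320,250:390,::-1],None,fx=4,fy=4,interpolation=0))
K=np.array(c["mtx"]);T=np.array(c["T_tool_cam"]);print(K.tolist())
for v in range(236,300,4):
    o=[]
    for u in(308,314,328,334):
        d=c["z_map"][v,u];o.append(np.round((T@np.r_[np.linalg.inv(K)@[u,v,1]*d,1])[:3]*1000).astype(int).tolist())
    print(v,o)
go(0,0,.1); print(robot.tip_reach, [a for a in dir(robot) if a[0]!="_"])
```

```text
[[315.56181051704357, 0.0, 319.14035982008375], [0.0, 315.56181051704357, 203.17643413080611], [0.0, 0.0, 1.0]]
236 [[-1, -7, 32], [-1, -4, 32], [1, 5, 29], [0, 8, 32]]
240 [[-3, -7, 31], [-3, -4, 31], [-3, 5, 32], [-3, 8, 31]]
244 [[-5, -7, 31], [-5, -4, 31], [-6, 5, 32], [-6, 9, 32]]
248 [[11, -6, -10], [11, -3, -10], [11, 4, -9], [-8, 9, 32]]
252 [[11, -6, -14], [10, -3, -13], [10, 4, -13], [-10, 9, 31]]
256 [[11, -5, -18], [11, -3, -18], [11, 3, -18], [11, 6, -17]]
260 [[11, -5, -22], [11, -3, -22], [11, 3, -22], [11, 6, -22]]
264 [[11, -5, -26], [11, -3, -25], [11, 3, -25], [10, 6, -24]]
268 [[11, -5, -29], [11, -3, -29], [11, 3, -29], [11, 6, -29]]
272 [[11, -5, -32], [11, -3, -33], [11, 3, -33], [11, 5, -32]]
276 [[11, -5, -35], [11, -3, -35], [11, 3, -35], [11, 5, -34]]
280 [[11, -5, -38], [11, -3, -39], [11, 3, -38], [11, 5, -38]]
284 [[11, -5, -42], [11, -2, -40], [10, 3, -40], [12, 5, -43]]
288 [[12, -5, -46], [9, -2, -41], [12, 3, -45], [12, 5, -45]]
292 [[11, -5, -47], [7, -3, -40], [12, 3, -48], [12, 5, -48]]
296 [[11, -4, -49], [6, -2, -42], [12, 2, -51], [11, 5, -50]]
t 5.0 g [-0.0002 -0.1006  0.0844] F [ 0.62 -0.66  0.13]
linear [ 0.1006  0.0002 -0.0156] rot [-0.     -0.0001  0.0001]
0.019 ['Unreachable', 'get_state', 'tip_reach']
```

View pics/w2c.png

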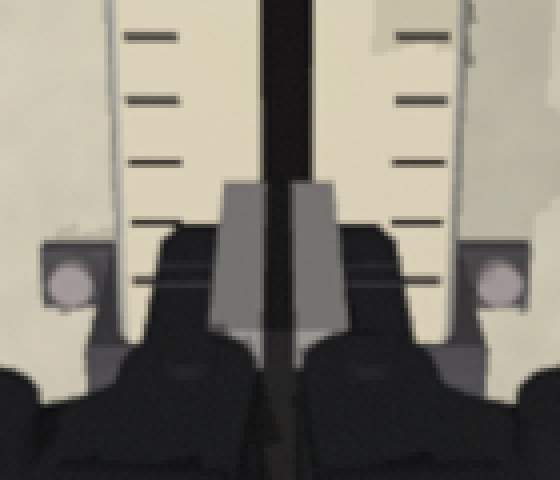

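In the wrist depth, the tips end about 8 mm behind the TCP instead of 19 mm ahead (front face at tool x = +11 mm). That explains passing over the tab. I go back, descend lower with a force check, and push again.

```bash
python3 -m crank '[{"jaw":0,"linear":[0,0,-0.02],"delta_rot":[0,0,0]},{"jaw":0,"linear":[0.03,0,-0.02],"delta_rot":[0,0,0]},{"jaw":0,"linear":[0.065,0,-0.02],"delta_rot":[0,0,0]},{"jaw":0,"linear":[0.1,0,-0.02],"delta_rot":[0,0,0]},{"jaw":0,"linear":[0.126,0,-0.02],"delta_rot":[0,0,0]},{"jaw":0,"linear":[0.126,0,-0.005],"delta_rot":[0,0,0]},{"jaw":0,"linear":[0.126,0,0.005],"delta_rot":[0,0,0]},{"jaw":0,"linear":[0.126,0,0.012],"delta_rot":[0,0,0]},{"jaw":0,"linear":[0.126,0,0.017],"delta_rot":[0,0,0]},{"jaw":0,"linear":[0.126,0,0.02],"delta_rot":[0,0,0]},{"jaw":0,"linear":[0.126,0,0.02],"delta_rot":[0,0,0]}]'
python3 - <<'E'
from h import *
go(0,-.111,.06)
c=optics.camera("wrist")
K=np.array(c["mtx"]);T=np.array(c["T_tool_cam"])
for v in range(230,256,3):
    o=[]
    for u in(308,314,328,334):
        d=c["z_map"][v,u];o.append(np.round((T@np.r_[np.linalg.inv(K)@[u,v,1]*d,1])[:3]*1000).astype(int).tolist())
    print(v,o)
E
```

```text
clock: 6.1
position: [0.5633, 0.0271, 0.0642]
ee_rot: [0.801, 0.599, -0.0, -0.0]
force: [0.7, 0.0, -0.2]
grip_width: -0.004
t 6.1 g [-0.0002  0.0249  0.0642] F [ 0.68  0.02 -0.22]
linear [-0.1359  0.0002  0.0042] rot [-0.0003  0.0001 -0.0005]
230 [[13, -6, 9], [12, -3, 10], [13, 4, 9], [12, 7, 10]]
233 [[11, -6, 10], [11, -3, 9], [11, 4, 10], [10, 7, 10]]
236 [[9, -6, 9], [9, -3, 11], [9, 4, 10], [8, 7, 11]]
239 [[7, -6, 11], [7, -3, 9], [7, 4, 11], [7, 7, 10]]
242 [[5, -7, 11], [5, -3, 11], [6, 4, 9], [6, 7, 9]]
245 [[4, -6, 9], [4, -3, 10], [4, 4, 10], [4, 7, 9]]
248 [[11, -6, -10], [11, -3, -9], [11, 4, -10], [1, 7, 11]]
251 [[11, -6, -13], [11, -3, -13], [10, 4, -12], [-1, 8, 12]]
254 [[11, -6, -16], [11, -3, -16], [11, 3, -16], [11, 6, -15]]
```

```bash
python3 -m crank '[{"jaw":0,"linear":[0,0,0.006],"delta_rot":[0,0,0]},{"jaw":0,"linear":[-0.01,0,0.006],"delta_rot":[0,0,0]},{"jaw":0,"linear":[-0.02,0,0.006],"delta_rot":[0,0,0]},{"jaw":0,"linear":[-0.028,0,0.006],"delta_rot":[0,0,0]},{"jaw":0,"linear":[-0.036,0,0.006],"delta_rot":[0,0,0]},{"jaw":0,"linear":[-0.044,0,0.006],"delta_rot":[0,0,0]},{"jaw":0,"linear":[-0.052,0,0.006],"delta_rot":[0,0,0]},{"jaw":0,"linear":[-0.06,0,0.006],"delta_rot":[0,0,0]},{"jaw":0,"linear":[-0.068,0,0.006],"delta_rot":[0,0,0]},{"jaw":0,"linear":[-0.076,0,0.006],"delta_rot":[0,0,0]},{"jaw":0,"linear":[-0.084,0,0.006],"delta_rot":[0,0,0]},{"jaw":0,"linear":[-0.092,0,0.006],"delta_rot":[0,0,0]}]'
python3 - <<'E'
from h import *
go(0,-.111,.058)
c=optics.camera("top")
m=blob(c,"r",(300,190,390,240));print(m.sum(),m.any() and rect(m),m.any() and w2g(up(c,rect(m)[0],.057)))
E
```

```text
clock: 7.35
position: [0.5373, -0.0615, 0.0584]
ee_rot: [0.801, 0.599, 0.0, 0.0]
force: [-0.2, 1.6, 0.4]
grip_width: -0.001
t 7.35 g [-0.0001 -0.0674  0.0584] F [-0.17  1.63  0.41]
linear [-0.0436  0.0001  0.0004] rot [ 0.0001 -0.      0.    ]
0 False False
```

```bash
python3 -m crank '[{"jaw":0,"linear":[-0.008,0,0],"delta_rot":[0,0,0]},{"jaw":0,"linear":[-0.016,0,0],"delta_rot":[0,0,0]},{"jaw":0,"linear":[-0.024,0,0],"delta_rot":[0,0,0]},{"jaw":0,"linear":[-0.032,0,0],"delta_rot":[0,0,0]},{"jaw":0,"linear":[-0.037,0,0],"delta_rot":[0,0,0]},{"jaw":0,"linear":[-0.039,0,0],"delta_rot":[0,0,0]},{"jaw":0,"linear":[-0.04,0,0],"delta_rot":[0,0,0]},{"jaw":0,"linear":[-0.04,0,0],"delta_rot":[0,0,0]}]'; python3 -m crank '[{"jaw":0,"linear":[-0.0015,0,0],"delta_rot":[0,0,0]},{"jaw":0,"linear":[-0.003,0,0],"delta_rot":[0,0,0]},{"jaw":0,"linear":[-0.003,0,0],"delta_rot":[0,0,0]}]';  python3 - <<'E'
from h import *
go(0,-.111,.058)
E
```

```text
clock: 8.2
position: [0.5262, -0.0993, 0.0583]
ee_rot: [0.8, 0.599, -0.0, -0.0]
force: [-0.1, -0.3, -0.3]
grip_width: -0.004
clock: 8.5
position: [0.5254, -0.102, 0.0583]
ee_rot: [0.801, 0.599, 0.0, -0.0]
force: [1.2, 3.2, -0.7]
grip_width: -0.002
t 8.5 g [-0.0002 -0.1096  0.0583] F [ 1.21  3.18 -0.73]
linear [-0.0014  0.0002  0.0003] rot [-0.0002 -0.0003  0.    ]
```

```bash
python3 -m crank '[{"jaw":0,"linear":[-0.001,0,0],"delta_rot":[0,0,0]},{"jaw":0,"linear":[-0.002,0,0],"delta_rot":[0,0,0]},{"jaw":0,"linear":[-0.002,0,0],"delta_rot":[0,0,0]}]';  python3 - <<'E'
from h import *
go(0,-.111,.058)
E
```

```text
clock: 8.8
position: [0.5253, -0.1023, 0.0584]
ee_rot: [0.8, 0.599, 0.001, -0.001]
force: [5.0, 17.5, -0.8]
grip_width: 0.001
t 8.8 g [-0.0002 -0.1099  0.0584] F [ 4.95 17.47 -0.82]
linear [-0.0011  0.0002  0.0004] rot [ 0.0001 -0.0027  0.0003]
```

The stop is reached at zero (the force jumped to 18 N). I back off, lift and move over the ring.

```bash
python3 -m crank '[{"jaw":0,"linear":[0.01,0,0],"delta_rot":[0,0,0]},{"jaw":0,"linear":[0.012,0,-0.03],"delta_rot":[0,0,0]},{"jaw":0,"linear":[0.02,0,-0.06],"delta_rot":[0,0,0]},{"jaw":0,"linear":[0.06,0,-0.06],"delta_rot":[0,0,0]},{"jaw":0,"linear":[0.1,0,-0.06],"delta_rot":[0,0,0]},{"jaw":0,"linear":[0.14,0,-0.06],"delta_rot":[0,0,0]},{"jaw":0,"linear":[0.18,0,-0.06],"delta_rot":[0,0,0]},{"jaw":0,"linear":[0.213,0,-0.06],"delta_rot":[0,0,0]},{"jaw":0,"linear":[0.213,0,-0.06],"delta_rot":[0,0,0]},{"jaw":0,"linear":[0.213,0,-0.06],"delta_rot":[0,0,0]}]';  python3 - <<'E'
from h import *
go(0,.103,.022)
s=robot.get_state();c=optics.camera("wrist");save(c,"w3.png")
T=np.eye(4);T[:3,:3]=R.from_quat(s["ee_rot"]).as_matrix();T[:3,3]=s["position"];c["pose"]=T@c["T_tool_cam"]
m=blob(c,"b",(200,0,440,330));q=rect(m);print(q,w2g(up(c,q[0],.049)))
d=optics.camera("top");a=cv2.resize(d["color"][180:245,265:390,::-1],None,fx=5,fy=5,interpolation=2)
b=cv2.resize(c["color"][:,120:520,::-1],None,fx=.7,fy=.7);cv2.imwrite("pics/v3.png",np.vstack([a,np.pad(b,((0,0),(0,a.shape[1]-b.shape[1]),(0,0)))])[:600])
for k,bx in(("r",(300,190,390,245)),("g",(335,200,370,240))):
    m=blob(d,k,bx);m.any() and print(k,m.sum(),rect(m)[0],w2g(up(d,rect(m)[0],.055)))
E
```

```text
clock: 9.8
position: [0.5846, 0.1007, 0.118]
ee_rot: [0.8, 0.6, -0.0, 0.0]
force: [0.3, -0.7, -0.9]
grip_width: -0.001
t 9.8 g [-0.0005  0.1015  0.118 ] F [ 0.25 -0.66 -0.91]
linear [0.0015 0.0005 0.096 ] rot [-0.0003  0.0006  0.0013]
((321.0, 208.5), (101.0, 112.0), 90.0) [0.00031616 0.10665405 0.049     ]
r 32 (371.7059020996094, 223.1764678955078) [ 0.00319771 -0.12746575  0.055     ]
g 60 (350.7647399902344, 218.94119262695312) [-0.00010123 -0.07120387  0.055     ]
```

View pics/v3.png

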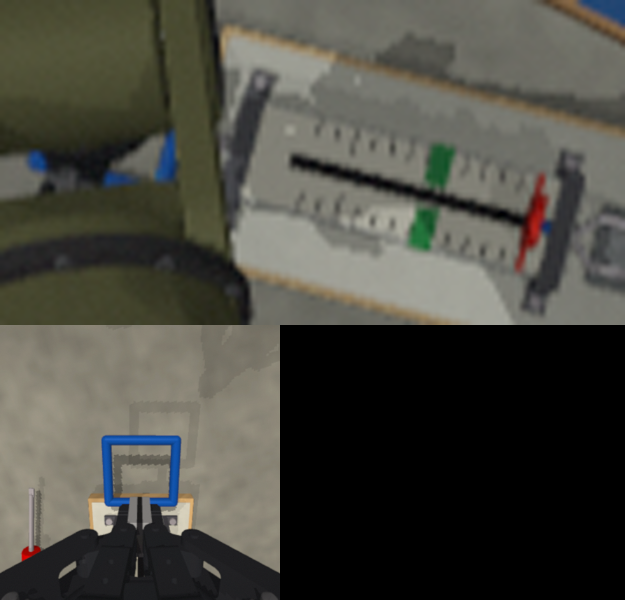

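The tab is at the zero end, right on the blue index (top-view crop, about (535,215)), and the ring is home. The fingers are over the ring opening, so I descend.

```bash
python3 -m crank '[{"jaw":0,"linear":[0.0025,0.0005,0.03],"delta_rot":[0,0,0]},{"jaw":0,"linear":[0.0025,0.0005,0.06],"delta_rot":[0,0,0]},{"jaw":0,"linear":[0.0025,0.0005,0.075],"delta_rot":[0,0,0]},{"jaw":0,"linear":[0.0025,0.0005,0.085],"delta_rot":[0,0,0]},{"jaw":0,"linear":[0.0025,0.0005,0.096],"delta_rot":[0,0,0]},{"jaw":0,"linear":[0.0025,0.0005,0.096],"delta_rot":[0,0,0]}]';python3 -m crank '[{"jaw":0,"linear":[0.004,0,0],"delta_rot":[0,0,0]},{"jaw":0,"linear":[0.009,0,0],"delta_rot":[0,0,0]},{"jaw":0,"linear":[0.014,0,0],"delta_rot":[0,0,0]},{"jaw":0,"linear":[0.018,0,0],"delta_rot":[0,0,0]},{"jaw":0,"linear":[0.022,0,0],"delta_rot":[0,0,0]},{"jaw":0,"linear":[0.026,0,0],"delta_rot":[0,0,0]},{"jaw":0,"linear":[0.028,0,0],"delta_rot":[0,0,0]},{"jaw":0,"linear":[0.028,0,0],"delta_rot":[0,0,0]}]'; python3 -c "
from h import *
go(0,.165,.022)"
```

```text
clock: 10.5
position: [0.5858, 0.1023, 0.0217]
ee_rot: [0.801, 0.599, -0.0, -0.0]
force: [0.5, 0.5, -1.2]
grip_width: -0.003
clock: 11.3
position: [0.5941, 0.1295, 0.0226]
ee_rot: [0.8, 0.599, 0.0, 0.0]
force: [-1.8, -3.8, 2.2]
grip_width: 0.004
t 11.3 g [0.0005 0.1318 0.0226] F [-1.79 -3.76  2.21]
linear [ 0.0332 -0.0005  0.0006] rot [0.0003 0.0002 0.0002]
```

```bash
python3 -m crank '[{"jaw":0,"linear":[0.004,0,0],"delta_rot":[0,0,0]},{"jaw":0,"linear":[0.008,0,0],"delta_rot":[0,0,0]},{"jaw":0,"linear":[0.012,0,0],"delta_rot":[0,0,0]},{"jaw":0,"linear":[0.016,0,0],"delta_rot":[0,0,0]},{"jaw":0,"linear":[0.02,0,0],"delta_rot":[0,0,0]},{"jaw":0,"linear":[0.024,0,0],"delta_rot":[0,0,0]},{"jaw":0,"linear":[0.028,0,0],"delta_rot":[0,0,0]},{"jaw":0,"linear":[0.03,0,0],"delta_rot":[0,0,0]},{"jaw":0,"linear":[0.03,0,0],"delta_rot":[0,0,0]}]'
cat > meas.py <<'E'
from h import *
go(0,.165,.022)
d=optics.camera("top")
for k,bx in(("r",(300,190,390,245)),("g",(335,200,370,240))):
    m=blob(d,k,bx);m.any() and print(k,m.sum(),np.round(rect(m)[0],1),np.round(rect(m)[1],1),[np.round(w2g(up(d,rect(m)[0],z)),4) for z in(.055,.065,.075)])
c=optics.camera("scene");
for k,bx in(("r",(260,180,340,215)),("g",(280,180,325,215))):
    m=blob(c,k,bx);m.any() and print(k,m.sum(),np.round(rect(m)[0],1),np.round(rect(m)[1],1),[np.round(w2g(up(c,rect(m)[0],z)),4) for z in(.055,.065,.075)])
import sys
if len(sys.argv)>1:
    a=cv2.resize(d["color"][195:245,300:390,::-1],None,fx=6,fy=6,interpolation=2);b=cv2.resize(c["color"][170:215,270:360,::-1],None,fx=6,fy=6,interpolation=2)
    cv2.imwrite("pics/"+sys.argv[1],np.vstack([a,b]))
E
python3 meas.py m1.png
```

```text
clock: 12.2
position: [0.6024, 0.1579, 0.0226]
ee_rot: [0.801, 0.599, -0.0, 0.0]
force: [-1.0, -6.1, 4.6]
grip_width: 0.003
t 12.2 g [0.0005 0.1614 0.0226] F [-1.04 -6.14  4.65]
linear [ 0.0036 -0.0005  0.0006] rot [ 0.      0.0007 -0.0001]
r 28 [356.7 220.2] [ 1.9 16.5] [array([ 0.0007, -0.0872,  0.055 ]), array([ 0.0002, -0.0864,  0.065 ]), array([-0.0004, -0.0856,  0.075 ])]
g 60 [350.8 218.9] [ 3.9 20.4] [array([-0.0001, -0.0712,  0.055 ]), array([-0.0007, -0.0706,  0.065 ]), array([-0.0013, -0.0699,  0.075 ])]
r 5 [301.1 189.3] [0.9 3.2] [array([-0.0163, -0.0897,  0.055 ]), array([-0.0088, -0.0868,  0.065 ]), array([-0.0014, -0.0839,  0.075 ])]
```

View pics/m1.png

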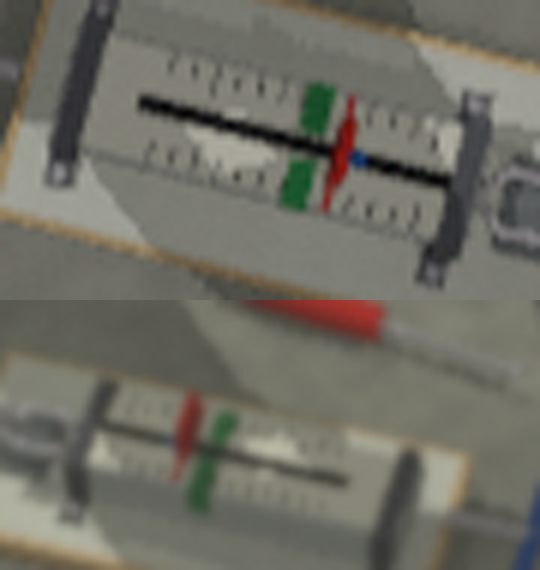

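The needle stands about 15 mm short of the band centre, pushed by the blue index: top crop needle at about (338,154), band at about (308,148). I pull 11 mm and re-measure.

```bash
python3 -m crank '[{"jaw":0,"linear":[0.003,0,0],"delta_rot":[0,0,0]},{"jaw":0,"linear":[0.006,0,0],"delta_rot":[0,0,0]},{"jaw":0,"linear":[0.009,0,0],"delta_rot":[0,0,0]},{"jaw":0,"linear":[0.011,0,0],"delta_rot":[0,0,0]},{"jaw":0,"linear":[0.011,0,0],"delta_rot":[0,0,0]}]';python3 meas.py m2.png
```

```text
clock: 12.8
position: [0.6054, 0.1682, 0.0225]
ee_rot: [0.801, 0.599, -0.0, 0.0]
force: [-2.3, -7.4, 5.0]
grip_width: 0.001
t 12.8 g [0.0005 0.1722 0.0225] F [-2.28 -7.41  4.99]
linear [-0.0072 -0.0005  0.0005] rot [-0.0001  0.001  -0.0002]
r 30 [352.5 219.6] [ 2.2 17.5] [array([-0.0007, -0.076 ,  0.055 ]), array([-0.0013, -0.0753,  0.065 ]), array([-0.0018, -0.0746,  0.075 ])]
g 33 [350.1 218.5] [ 2.4 19.9] [array([ 0.0005, -0.0693,  0.055 ]), array([-0.0001, -0.0687,  0.065 ]), array([-0.0007, -0.068 ,  0.075 ])]
r 7 [304.5 191. ] [4. 1.] [array([-0.0129, -0.0767,  0.055 ]), array([-0.0055, -0.0739,  0.065 ]), array([ 0.0019, -0.0711,  0.075 ])]
```

View pics/m2.png

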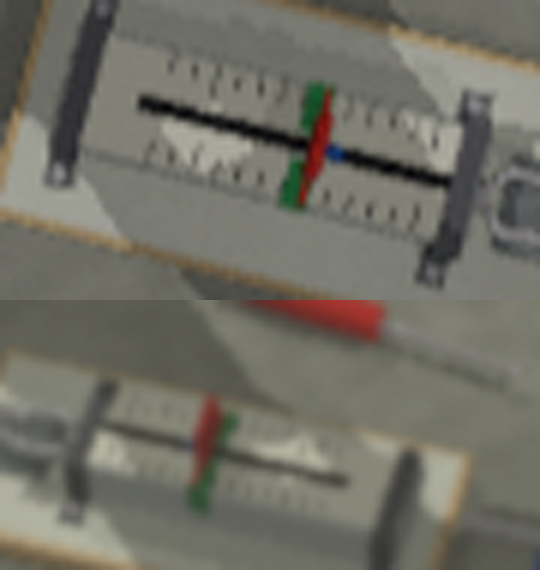

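The needle is now on the near edge of the green band (top crop (316,150) against band centre (308,148)), about 4 mm short. I pull 4 mm more and hold.

```bash
python3 -m crank '[{"jaw":0,"linear":[0.002,0,0],"delta_rot":[0,0,0]},{"jaw":0,"linear":[0.004,0,0],"delta_rot":[0,0,0]},{"jaw":0,"linear":[0.004,0,0],"delta_rot":[0,0,0]},{"jaw":0,"linear":[0.004,0,0],"delta_rot":[0,0,0]},{"jaw":0,"linear":[0.004,0,0],"delta_rot":[0,0,0]},{"jaw":0,"linear":[0.004,0,0],"delta_rot":[0,0,0]},{"jaw":0,"linear":[0.004,0,0],"delta_rot":[0,0,0]},{"jaw":0,"linear":[0.004,0,0],"delta_rot":[0,0,0]},{"jaw":0,"linear":[0.004,0,0],"delta_rot":[0,0,0]},{"jaw":0,"linear":[0.004,0,0],"delta_rot":[0,0,0]},{"jaw":0,"linear":[0.004,0,0],"delta_rot":[0,0,0]},{"jaw":0,"linear":[0.004,0,0],"delta_rot":[0,0,0]}]';python3 meas.py m3.png
```

```text
clock: 14.1
position: [0.6065, 0.1719, 0.0226]
ee_rot: [0.801, 0.599, -0.0, 0.0]
force: [-2.7, -7.5, 4.6]
grip_width: 0.003
t 14.1 g [0.0005 0.1761 0.0226] F [-2.69 -7.52  4.57]
linear [-0.0111 -0.0005  0.0006] rot [-0.0001  0.001  -0.0003]
r 33 [351.5 218.1] [ 2.4 16.5] [array([ 0.0025, -0.0725,  0.055 ]), array([ 0.0019, -0.0718,  0.065 ]), array([ 0.0013, -0.0712,  0.075 ])]
g 21 [350.7 219.1] [ 3.9 19.6] [array([-0.0004, -0.0712,  0.055 ]), array([-0.001 , -0.0706,  0.065 ]), array([-0.0016, -0.0699,  0.075 ])]
r 7 [305.4 190.4] [0.9 5.1] [array([-0.0158, -0.0747,  0.055 ]), array([-0.0084, -0.0719,  0.065 ]), array([-0.001 , -0.0691,  0.075 ])]
```

View pics/m3.png

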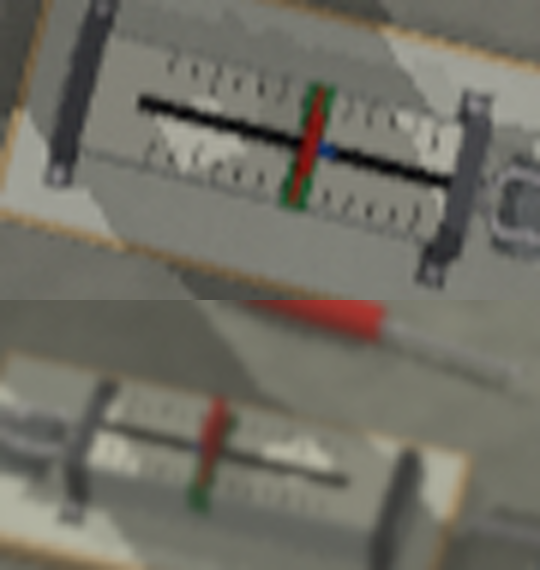

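The needle is centred in the green band (top crop needle at (308,148), green on both sides) with the index right behind it. I hold a little longer, then ease home.

```bash
python3 -m crank '[{"jaw":0,"linear":[0,0,0],"delta_rot":[0,0,0]},{"jaw":0,"linear":[0,0,0],"delta_rot":[0,0,0]},{"jaw":0,"linear":[0,0,0],"delta_rot":[0,0,0]},{"jaw":0,"linear":[-0.003,0,0],"delta_rot":[0,0,0]},{"jaw":0,"linear":[-0.006,0,0],"delta_rot":[0,0,0]},{"jaw":0,"linear":[-0.009,0,0],"delta_rot":[0,0,0]},{"jaw":0,"linear":[-0.012,0,0],"delta_rot":[0,0,0]},{"jaw":0,"linear":[-0.015,0,0],"delta_rot":[0,0,0]},{"jaw":0,"linear":[-0.018,0,0],"delta_rot":[0,0,0]},{"jaw":0,"linear":[-0.021,0,0],"delta_rot":[0,0,0]},{"jaw":0,"linear":[-0.024,0,0],"delta_rot":[0,0,0]},{"jaw":0,"linear":[-0.027,0,0],"delta_rot":[0,0,0]}]'
python3 -m crank '[{"jaw":0,"linear":[-0.003,0,0],"delta_rot":[0,0,0]},{"jaw":0,"linear":[-0.006,0,0],"delta_rot":[0,0,0]},{"jaw":0,"linear":[-0.009,0,0],"delta_rot":[0,0,0]},{"jaw":0,"linear":[-0.012,0,0],"delta_rot":[0,0,0]},{"jaw":0,"linear":[-0.015,0,0],"delta_rot":[0,0,0]},{"jaw":0,"linear":[-0.018,0,0],"delta_rot":[0,0,0]},{"jaw":0,"linear":[-0.021,0,0],"delta_rot":[0,0,0]},{"jaw":0,"linear":[-0.023,0,0],"delta_rot":[0,0,0]},{"jaw":0,"linear":[-0.025,0,0],"delta_rot":[0,0,0]},{"jaw":0,"linear":[-0.027,0,0],"delta_rot":[0,0,0]},{"jaw":0,"linear":[-0.029,0,0],"delta_rot":[0,0,0]},{"jaw":0,"linear":[-0.031,0,0],"delta_rot":[0,0,0]}]'
python3 -m crank '[{"jaw":0,"linear":[-0.003,0,0],"delta_rot":[0,0,0]},{"jaw":0,"linear":[-0.006,0,0],"delta_rot":[0,0,0]},{"jaw":0,"linear":[-0.009,0,0],"delta_rot":[0,0,0]},{"jaw":0,"linear":[-0.012,0,0],"delta_rot":[0,0,0]},{"jaw":0,"linear":[-0.012,0,0],"delta_rot":[0,0,0]}]'; python3 -c "
from h import *
go(0,.104,.14)"
```

```text
clock: 15.4
position: [0.599, 0.1463, 0.0226]
ee_rot: [0.801, 0.599, -0.0, 0.0]
force: [-1.1, -4.1, 4.0]
grip_width: 0.002
clock: 16.6
position: [0.59, 0.1171, 0.0222]
ee_rot: [0.8, 0.599, -0.0, -0.0]
force: [-0.5, 0.6, 0.2]
grip_width: -0.004
clock: 17.1
position: [0.5867, 0.1051, 0.0223]
ee_rot: [0.801, 0.599, -0.0, -0.0]
force: [-0.4, -0.3, 0.1]
grip_width: 0.001
t 17.1 g [0.0003 0.1063 0.0223] F [-0.37 -0.27  0.14]
linear [-0.0023 -0.0003 -0.1177] rot [-0.0001  0.0001 -0.0003]
```

Now I lift straight up, move clear and check.

```bash
python3 -m crank '[{"jaw":0,"linear":[-0.002,0,-0.02],"delta_rot":[0,0,0]},{"jaw":0,"linear":[-0.002,0,-0.05],"delta_rot":[0,0,0]},{"jaw":0,"linear":[-0.002,0,-0.09],"delta_rot":[0,0,0]},{"jaw":0,"linear":[-0.002,0,-0.14],"delta_rot":[0,0,0]},{"jaw":0,"linear":[0.04,0,-0.15],"delta_rot":[0,0,0]},{"jaw":0,"linear":[0.085,0,-0.15],"delta_rot":[0,0,0]},{"jaw":0,"linear":[0.12,0,-0.15],"delta_rot":[0,0,0]},{"jaw":0,"linear":[0.12,0,-0.15],"delta_rot":[0,0,0]},{"jaw":0,"linear":[0.12,0,-0.15],"delta_rot":[0,0,0]}]';python3 meas.py m4.png
python3 - <<'E'
from h import *
s=robot.get_state();c=optics.camera("wrist")
T=np.eye(4);T[:3,:3]=R.from_quat(s["ee_rot"]).as_matrix();T[:3,3]=s["position"];c["pose"]=T@c["T_tool_cam"]
for k in optics.masks_of(c,"pull_ring")[:1]: print(k["box"],k["conf"])
d=optics.camera("scene");m=blob(d,"b",(325,180,400,250));e=dict(d);e["color"]=cv2.imread("pics/scene1.png")[:,:,::-1].copy();m0=blob(e,"b",(325,180,400,250))
print("ring now/start",rect(m)[:2],rect(m0)[:2],m.sum(),m0.sum())
for l in("hook_pack","screwdriver","vase","level","dish"):
    for p in optics.spot_point(d,l)[:1]: print(l,np.round(p["uv"],1),np.round(up(d,p["uv"],0),3))
E
```

```text
clock: 18.0
position: [0.6204, 0.2211, 0.1719]
ee_rot: [0.8, 0.6, -0.0, -0.0]
force: [-1.1, -0.3, -0.6]
grip_width: -0.001
t 18.0 g [-0.      0.2271  0.1719] F [-1.15 -0.29 -0.56]
linear [-0.0621  0.      0.1499] rot [-0.0005  0.0005  0.0012]
r 35 [351.3 218.1] [ 2.5 16.4] [array([ 0.0024, -0.072 ,  0.055 ]), array([ 0.0018, -0.0714,  0.065 ]), array([ 0.0012, -0.0707,  0.075 ])]
g 21 [350.8 218.9] [ 3.9 19.9] [array([-0.0001, -0.0712,  0.055 ]), array([-0.0007, -0.0706,  0.065 ]), array([-0.0013, -0.0699,  0.075 ])]
r 16 [305.5 191. ] [1.9 8. ] [array([-0.0138, -0.0735,  0.055 ]), array([-0.0064, -0.0707,  0.065 ]), array([ 0.001, -0.068,  0.075])]
[282.3, 276.8, 359.1, 360.2] 0.67
ring now/start ((365.51446533203125, 212.34393310546875), (7.042603492736816, 19.192440032958984)) ((356.4117736816406, 208.85296630859375), (22.070741653442383, 17.46256446838379)) 17 25
hook_pack [269.6 236. ] [ 0.662 -0.177  0.   ]
screwdriver [334.  174.6] [0.405 0.033 0.   ]
vase [456.3 221.9] [0.609 0.429 0.   ]
level [198.6 171.9] [ 0.391 -0.453  0.   ]
dish [447.7 181.7] [0.439 0.432 0.   ]
```

View pics/m4.png

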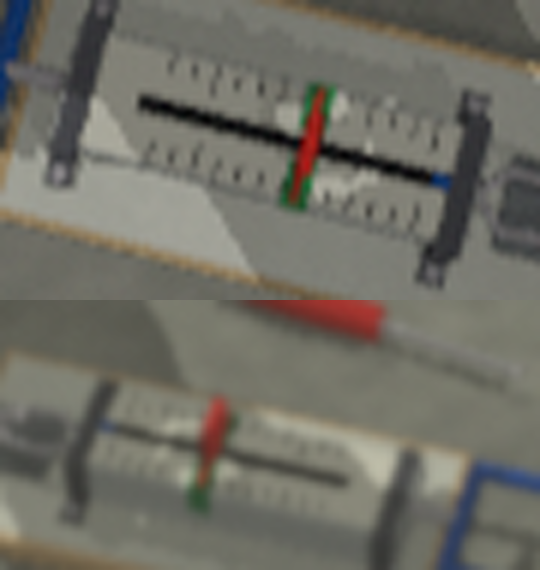

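The needle is still in the green band (top crop (308,148)). The blue index is back at the zero end, at its starting pixel (440,180), so the ring is home, and the robot is clear.

```bash
python3 -c "
from workcell import hand_in
print(hand_in())"
```

```text
the job is handed in; nothing more can be done
None
```

The pull test is done and handed in at about 18 s of the 53 s allowed; `hand_in()` gave no verdict.

- **Zeroing:** I pushed the red pointer back to its stop at zero, where the force jumped to about 18 N. The first attempt missed: the closed fingertips end about 8 mm behind the TCP, not 19 mm ahead of it, so they passed over the tab. It moved nothing. I measured the tips in the wrist depth image and repeated the push lower.
- **Pull:** I hooked the ring with the shut fingers and pulled to the band in three measured steps. I held it there for about 1.4 s, then eased it home at about 30 mm/s and moved the arm clear.

**Last checks:**
- **Needle:** it stands within about 1 mm of the band centre in the top view, and the scene picture agrees.
- **Ring:** the blue index is back at its starting pixel at the zero end, so the ring is home. My separate colour check of the ring in the scene view was unusable because of shading.
- **Other things:** the hook pack, screwdriver, vase, level and dish read within about 11 mm of their starting positions, which I put down to detection noise. I did not re-measure the frame.
- **Force:** the readings at the end of each move never exceeded about 18 N.

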